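# Key the bayonet collar of the die station and hold it home

## Task

Lift the cover of the grey die case by its tab until it rests open on its stop. Then turn the knurled collar, which sits loosely on the lugs of its spindle, until its hidden keyways drop over the lugs, push it down fully home against its spring, and finish while still holding it there with the gripper closed on it so that the locking screw can be fitted; leave the other things on the table where they are.

Things in the scene. Friction and masses are not known exactly. Their poses are not given: they have to be found in the camera images.
- die_case: Fixed low grey steel case, 158 mm (its x, front to back) by 168 mm (its y), walls 4 mm thick, 40 mm high, under a 40 mm deep hinged cover (80 mm in all). Origin: centre of its underside; x points to the back (hinge side), z up. A bayonet mount stands in its middle: see mount_seat. Two stop rods stand 54 mm behind it, 64 mm high.
- cover (a joint): Hinge of the cover along the back edge of the case: 0 closed, grows as it opens, 1.9 on its stop, leaning back. The cover weighs 0.25 kg; it falls shut if let go below about 1.2 rad and falls back onto its stop by itself beyond about 1.35 rad.
- cover_tab (a point): Middle of the black lifting tab that sticks out 27 mm from the top of the cover's front face: 36 mm wide along the case's y, 10 mm thick. Closed, it lies 95 mm in front of the case's centre and 73 mm above the table; it moves with the cover.
- cover_hinge (a point): Middle of the hinge line (which runs along the case's y), 79 mm behind the case's centre and 40 mm above the table. Closed, the tab's middle lies 174 mm in front of it and 33 mm above it.
- mount_seat (a point): Centre of the mount's seat (42 mm across), on its axis, 20 mm above the table: the collar's underside lies here when fully home. Above the seat stands a spindle, 17 mm thick, with four lugs at 90 degrees; their bearing differs every time, is hidden under the collar and is not given: it must be felt. A spring plate stands 5 mm above the seat; it takes about 9 N to press level with it.
- collar: Loose aluminium collar, dark knurl, closed top, 46 mm across, 34 mm high, 0.15 kg. Origin: centre of its underside, z up. It starts resting on the lugs, 12 mm above the seat. Inside it four keyways at 90 degrees: less than a quarter turn either way brings them over the lugs (play 0.12 rad each way). It then goes down freely 7 mm to the spring plate and must be pushed 5 mm more; let go, it rises.
- spool_natural: Bystander: wooden thread spool with natural thread, 38 mm across, 36 mm high, left of the case. Origin: centre of its underside.
- spool_rust: Bystander: thread spool with rust thread, 34 mm across, 32 mm high, left of the case. Origin: centre of its underside.
- beeswax: Bystander: block of beeswax, 30x46x18 mm, left of the case. Origin: centre of its underside.
- masking_tape: Bystander: roll of masking tape lying flat, 104 mm across, 25 mm high, right of the case. Origin: centre of its underside.
- awl: Bystander: awl with a wooden handle, 141 mm long, lying right of the case. Origin: centre of its underside.
- glue_bottle: Bystander: white glue bottle with a spout, 38 mm across, 126 mm high, standing at the back right. Origin: centre of its underside.

How it is judged:
On the way, in this order (a step that is already met when the one before it is completed fails the run):
1. the cover rests open on its stop (value of joint cover above 1.82 rad), for 0.3 s.
2. the collar has been turned until its keyways have dropped over the lugs (z of collar in the frame of die_case below 0.0275 m and horizontal distance between collar and mount_seat below 0.004 m), for 0.1 s.
At the end, for the whole second after the job is handed in: The cover is open on its stop (above 1.82 rad); the collar is upright (within 0.08 rad), within 4 mm of the spindle's axis, its underside within 1.8 mm of the seat, at rest, and the fingers are still holding it there (contact above 3 N) (value of joint cover above 1.82 rad and z of collar in the frame of die_case below 0.0218 m and horizontal distance between collar and mount_seat below 0.004 m and angle between collar's own z axis and vertical below 0.08 rad and linear speed of collar below 0.01 m/s and contact force between the fingers and collar above 3 N); the arm keeps its last pose, push and grip.
It fails at once if a bystander is moved by more than 30 mm (distance of any of spool_natural, spool_rust, beeswax, masking_tape, awl, glue_bottle from where it was at the start of the episode above 0.03 m).
It also fails if it takes over 54 s, if anything falls off the work surface, if the arm or the gripper's body presses on something with over 40 N, if the wrist force passes 120 N, or if a joint passes its speed limit or range.

## Robot

A 6-joint arm with a two-finger parallel gripper is mounted at the origin on a cart in front of the work surface, level with it; the furniture and walls round the work are solid. World frame = base frame: x ahead of the robot, y to its left, z up, the work surface at z = 0. Lengths are in m, angles in rad, forces in N, time in s.
With the tool pointing down it reaches from about 0.275 to 0.825 m from the base axis. Payload 4.9 kg.
Tool frame: the origin (TCP) lies midway between the tips of the shut fingers; the grasp point (between the pads) lies 19 mm behind it; z points along the fingers, y is the line along which they close (so a half turn about z gives the same grasp; the last joint's range is limited). The gripper opens to 85 mm and grips with 20 to 120 N. Pads are 22 mm wide; open, the fingers measure 114 mm over their backs; the gripper's body (76 mm by 85 mm) begins 54 mm behind the grasp point. The pads swing forward as they close: fully open they stand 13 mm farther back than shut.
Start: joints at [1.198, 0.326, -0.193, 1.052, 0, 1.437], TCP at [0.13, 0.534, 0.231] pointing down, gripper open.
Joint ranges: [-2.65, 2.65], [-0.97, 1.79], [-1.3, 1.35], [-1.93, 2.1], [-1.47, 1.37], [-3.14, 3.14]. Speed limits (rad/s): [2.57, 2.57, 3.14, 3.14, 3.14, 3.14].

## Interface

Orientations are given as a rotation vector (axis times angle).
In Python, from station import sensors, grab_frame, calibration, manip gives the robot as it stands.
- The arm moves only by the tool servo_tool, never from a script. Its argument "targets" is a list of rows, each a list of 3 entries, a list of its own where there are three numbers: the shift along the tool's x, y, z in cm, then the turn, a rotation vector about the tool's x, y, z in rad, then the closure, from 0 (fully open) to 1 (shut). A call has 1 to 12 rows; each row is the pose to reach, as a shift and turn from the pose commanded when the call began, along the tool's axes at that moment; what a row does not reach only later rows make up. A row lasts 1/12 s, in which the tool goes at most 41.7 mm and 7.16 degrees, less where a joint would pass 70% of its speed; a pose out of reach is approached as far as the arm can. A call with a gripper value outside its range is refused whole. The fingers move at their own pace and stop on an object; "squeeze" is the grip in N (left out, the last holds). Time passes only in rows, so rows that repeat a pose let the fingers close. It gives the time, the measured TCP pose, the force, the opening and the grip force at its end, in the units of the state.
- sensors.sense(): the state, without advancing time (a new reading comes with each control period).
- grab_frame(name): name is "scene" or "top"; returns (picture, depth): 480x640x3 uint8, red, green, blue; 480x640 float32, m along the optical axis (not along the pixel's ray), 0 where there is no reading.
- calibration(name): a dict with "mtx" (3x3 intrinsics, pixels), "position" and "rotation" of the camera in the world. Camera axes: x right, y down, z forward; pixel columns grow to the right and rows downward; lengths in m; the calibration is good to about 2 mm. A picture is of the moment at which its call begins. calibration takes no time and is no camera call.
- manip.hand_in(): hands the job in; it is judged then, once.
The state is a dict: "t": time; "q": joint angles; "joint_velocities": joint speeds; "joint_efforts": joint torques, N m; "tool_pos": TCP position; "orientation": TCP orientation; "contact_force": force on the tool from outside, world axes, zero at the start; "wrist_torque": the same for the moment, N m; "grip_width": opening from 0.0 (shut) to 1.0 (fully open); "finger_force": force on a finger pad.
Only numpy, scipy, OpenCV 4.12 (cv2) and the standard library are available. Lean on these libraries where they do the work, as an engineer would, in place of code of your own. Each camera call takes 0.05 s, during which the arm holds its last target. There are 200 camera calls.

## Working session

There is one attempt and no reset: what is moved stays moved. The work goes in short steps, Python scripts to look and compute and a tool call to move; the robot and the scene stay as the last step left them, time stands still between calls to the robot, and variables do not carry over. Pictures are saved under pics/ and viewed, at most 10 in all, crops included, and the job is handed in when it is done.

Besides the shell and the picture viewer there is one more tool, called by a JSON object that holds its "op" and its "data". servo_tool: Moves the arm, as the interface text tells. Its arguments: {"type":"object","properties":{"targets":{"type":"array"},"squeeze":{"type":"number"}},"required":["targets"]}

```bash
ls; mkdir -p pics
python3 - <<'E'
from station import sensors, grab_frame, calibration
import cv2,numpy as np
for n in("scene","top"):
    p,d=grab_frame(n); cv2.imwrite(f"pics/{n}0.png",p[:,:,::-1]); np.save(f"{n}_d.npy",d); c=calibration(n); print(n,c)
print(sensors.sense())
E
```

```text
pics
scene {'mtx': array([[560.15771429,   0.        , 313.29870586],
       [  0.        , 560.15771429, 231.17959384],
       [  0.        ,   0.        ,   1.        ]]), 'position': array([-0.07356959, -0.38457926,  0.87555498]), 'rotation': array([-2.11849466,  1.20451394, -0.49085505])}
top {'mtx': array([[452.77802656,   0.        , 316.97341226],
       [  0.        , 452.77802656, 238.53040066],
       [  0.        ,   0.        ,   1.        ]]), 'position': array([ 0.40075797, -0.00990069,  1.0154944 ]), 'rotation': array([-2.18295373,  2.0424288 , -0.20945771])}
{'t': 0.1, 'q': array([ 1.19781440e+00,  3.26863508e-01, -1.93504750e-01,  1.05203869e+00,
        2.01346464e-05,  1.43659729e+00]), 'joint_velocities': array([ 0.00112832, -0.00269719,  0.00218667,  0.0004042 , -0.00061917,
       -0.00165239]), 'joint_efforts': array([-7.80808523e-05, -4.44240546e+01,  2.63038194e+01,  7.86055491e-03,
       -2.05190981e-04, -1.94896523e-05]), 'tool_pos': array([0.12986724, 0.5338846 , 0.23057565]), 'orientation': array([-3.74138304e-01, -3.11880711e+00,  2.44078153e-03]), 'contact_force': array([-0.86474151,  1.2799675 , -0.28339242]), 'wrist_torque': array([0.00997822, 0.00667053, 0.01636612]), 'finger_force': 0.0, 'grip_width': 0.9974253805674551}
```

View pics/top0.png

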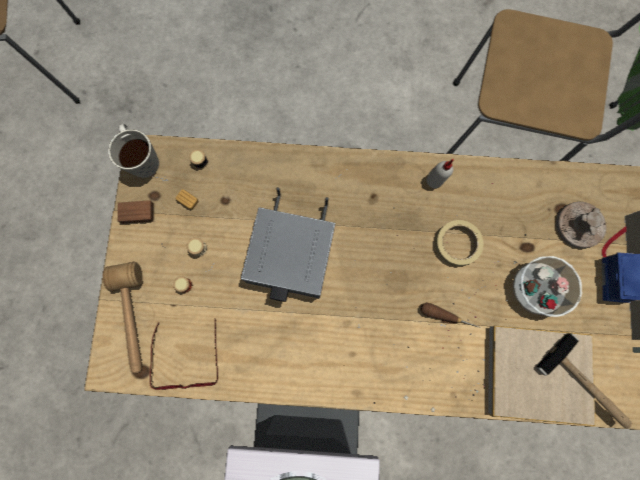

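View pics/scene0.png

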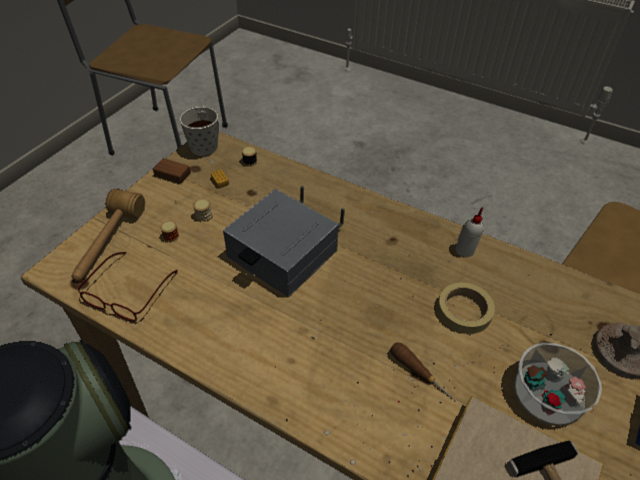

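The top view shows the closed case at about (289,253), with its tab at (278,294) and the stop rods at (277,195) and (324,207). The spools and wax are left of it, the tape and awl right. Next I fit the case pose from depth.

```bash
cat > h.py <<'E'
import numpy as np, cv2
from scipy.spatial.transform import Rotation as R
from station import sensors, grab_frame, calibration
def cloud(n,d=None):
    p=None
    if d is None: p,d=grab_frame(n)
    c=calibration(n); K=c['mtx']; v,u=np.indices(d.shape)
    P=np.stack([(u-K[0,2])/K[0,0]*d,(v-K[1,2])/K[1,1]*d,d],-1)
    return p,P@R.from_rotvec(c['rotation']).as_matrix().T+c['position'],d
E
python3 - <<'E'
from h import *
for n in("top","scene"):
    _,W,d=cloud(n,np.load(n+"_d.npy"))
    roi=np.zeros(d.shape,bool)
    if n=="top": roi[190:315,225:350]=1
    else: roi[180:300,215:350]=1
    m=roi&(d>0)&(W[...,2]>.074)&(W[...,2]<.09)
    m=cv2.morphologyEx(m.astype(np.uint8),cv2.MORPH_OPEN,np.ones((9,9)))>0
    q=W[m]; r=cv2.minAreaRect((q[:,:2]*1000).astype(np.float32)); print(n,"cover",r,np.median(q[:,2]),cv2.boxPoints(r).tolist())
    if n=="top":
        for nm,(u,v) in dict(tab=(278,294),rodL=(278,190),rodR=(326,202)).items(): print(nm,W[v-2:v+3,u-2:u+3].reshape(-1,3).round(3)[[7,12,17]].tolist())
        tb=W[roi&(W[...,2]>.02)&(W[...,2]<.2)]; print("table z",np.median(W[320:340,250:330,2]))
E
```

```text
top cover ((549.9425048828125, 60.95950698852539), (168.5154571533203, 183.00448608398438), 82.49115753173828) 0.08035745307826347 [[448.21417236328125, -10.618247985839844], [629.6493530273438, -34.53312683105469], [651.6708374023438, 132.53726196289062], [470.23565673828125, 156.4521484375]]
tab [[0.472, 0.073, 0.079], [0.47, 0.072, 0.078], [0.468, 0.072, 0.076]]
rodL [[0.7, 0.093, 0.063], [0.698, 0.093, 0.062], [0.698, 0.093, 0.054]]
rodR [[0.682, -0.014, 0.055], [0.681, -0.014, 0.05], [0.681, -0.014, 0.042]]
table z 0.0004468285597599708
scene cover ((547.2813110351562, 61.108253479003906), (172.29351806640625, 186.99026489257812), 80.34900665283203) 0.0797205480444031 [[440.6672058105469, -8.145187377929688], [625.0110473632812, -39.49339294433594], [653.8953857421875, 130.3616943359375], [469.55157470703125, 161.70989990234375]]
```

Run:
```python
from h import *
for n in("top","scene"):
    _,W,d=cloud(n,np.load(n+"_d.npy"))
    roi=np.zeros(d.shape,bool)
    if n=="top": roi[190:315,225:350]=1
    else: roi[180:300,215:350]=1
    q=W[roi&(d>0)&(W[...,2]>.074)&(W[...,2]<.09)]
    # rasterise in world, 1 mm
    im=np.zeros((400,400),np.uint8); ij=((q[:,:2]-[.35,-.14])*1000).round().astype(int); im[ij[:,0],ij[:,1]]=1
    im=cv2.morphologyEx(im,cv2.MORPH_CLOSE,np.ones((5,5)))
    op=cv2.morphologyEx(im,cv2.MORPH_OPEN,cv2.getStructuringElement(2,(61,61)))
    def rect(m):
        a=np.argwhere(m).astype(np.float32)+np.float32([350,-140]); return cv2.minAreaRect(a)
    print(n,rect(op))
    best=None
    for ya in np.radians(np.arange(-14,0,.25)):
        X=np.array([np.cos(ya),np.sin(ya)]);Y=np.array([-X[1],X[0]])
        a=q[:,:2]@X;b=q[:,:2]@Y
        # fit max overlap of 158x168 rect
        for cx in np.arange(np.percentile(a,99.5)-.084,np.percentile(a,99.5)-.074,.001):
            cy=(np.percentile(b,.5)+np.percentile(b,99.5))/2
            ins=(abs(a-cx)<.079)&(abs(b-cy)<.084); s=ins.mean()
            if best is None or s>best[0]: best=(s,np.degrees(ya),cx*X+cy*Y)
    print(best)
    X=np.array([np.cos(np.radians(best[1])),np.sin(np.radians(best[1]))]);t=q[(q[:,:2]-best[2])@X<-.085]
    print("tab c",t.mean(0),len(t))
```

```text
top ((559.3600463867188, 60.01999282836914), (166.73577880859375, 163.62451171875), 81.8698959350586)
(np.float64(0.9622334364317109), np.float64(-8.0), array([0.56238822, 0.05927473]))
tab c [0.46797829 0.07255098 0.0780268 ] 172
scene ((558.9999389648438, 59.00001525878906), (166.87721252441406, 159.24044799804688), 81.8698959350586)
(np.float64(0.9453853472882968), np.float64(-8.0), array([0.55945786, 0.05926893]))
tab c [0.46455903 0.07155958 0.07757592] 166
```

```bash
cat >> h.py <<'E'
C=np.array([.561,.0592,0]); YAW=np.radians(-8.1)
X=np.array([np.cos(YAW),np.sin(YAW),0]);Y=np.array([-X[1],X[0],0]);Z=np.array([0,0,1.])
def Rt(p):  # tool z tilted p below horizontal-forward, closing along case y
    z=np.cos(p)*X-np.sin(p)*Z; return np.column_stack([np.cross(Y,z),Y,z])
def tab(th): # tab middle at cover angle
    a=np.arctan2(33,174)+th; return C+.079*X+.04*Z+.1771*(-np.cos(a)*X+np.sin(a)*Z)
def rel(pos,Rm,pose=None):
    s=sensors.sense(); p0=s['tool_pos'];R0=R.from_rotvec(s['orientation']).as_matrix()
    return (R0.T@(pos-p0)*100).round(2).tolist(),R.from_matrix(R0.T@Rm).as_rotvec().round(3).tolist()
def st():
    s=sensors.sense(); print({k:np.round(s[k],3).tolist() for k in("t","q","tool_pos","orientation","contact_force","finger_force","grip_width")})
E
python3 - <<'E'
from h import *
p=np.radians(40);g=tab(0)+.011*Rt(p)[:,2]-.002*X
print("grasp",g,"up",rel(np.array([.36,.10,.22]),Rt(np.radians(60))))
print("pre",rel(g-.08*Rt(p)[:,2],Rt(p)))
E
```

```text
grasp [0.47331175 0.07167989 0.06592903] up ([-32.62, -36.71, 1.11], [-0.027, -0.523, -0.095])
pre ([-38.21, -37.36, 11.37], [-0.044, -0.872, -0.09])
```

{"op": "servo_tool", "data": {"targets": [[[-32.6,-36.7,1.1],[-0.027,-0.523,-0.095],0],[[-32.6,-36.7,1.1],[-0.027,-0.523,-0.095],0],[[-32.6,-36.7,1.1],[-0.027,-0.523,-0.095],0],[[-32.6,-36.7,1.1],[-0.027,-0.523,-0.095],0],[[-32.6,-36.7,1.1],[-0.027,-0.523,-0.095],0],[[-32.6,-36.7,1.1],[-0.027,-0.523,-0.095],0],[[-32.6,-36.7,1.1],[-0.027,-0.523,-0.095],0],[[-32.6,-36.7,1.1],[-0.027,-0.523,-0.095],0],[[-32.6,-36.7,1.1],[-0.027,-0.523,-0.095],0],[[-32.6,-36.7,1.1],[-0.027,-0.523,-0.095],0],[[-32.6,-36.7,1.1],[-0.027,-0.523,-0.095],0],[[-32.6,-36.7,1.1],[-0.027,-0.523,-0.095],0]], "squeeze": 30}}

```text
t: 1.1
tool_pos: [0.3575, 0.1044, 0.2204]
orientation: [0.184, 2.612, -0.047]
contact_force: [0.7, 0.8, 0.3]
grip_width: 0.998
finger_force: 0.0
```

Run:
```python
from h import *
st()
p=np.radians(40);g=tab(0)+.011*Rt(p)[:,2]-.002*X
print("pre",rel(g-.07*Rt(p)[:,2],Rt(p)))
```

```text
{'t': 1.1, 'q': [0.235, -0.354, -1.039, 0.392, -0.183, 0.33], 'tool_pos': [0.358, 0.104, 0.22], 'orientation': [0.184, 2.612, -0.047], 'contact_force': [0.681, 0.793, 0.332], 'finger_force': 0.0, 'grip_width': 0.998}
pre ([-0.2, -1.64, 12.76], [0.002, -0.348, -0.001])
```

{"op": "servo_tool", "data": {"targets": [[[-0.2,-1.6,12.8],[0,-0.348,0],0],[[-0.2,-1.6,12.8],[0,-0.348,0],0],[[-0.2,-1.6,12.8],[0,-0.348,0],0],[[-0.2,-1.6,12.8],[0,-0.348,0],0],[[-0.2,-1.6,12.8],[0,-0.348,0],0],[[-0.2,-1.6,12.8],[0,-0.348,0],0],[[-0.2,-1.6,12.8],[0,-0.348,0],0]]}}

```text
t: 1.68
tool_pos: [0.4584, 0.1138, 0.1407]
orientation: [0.177, 2.31, -0.101]
contact_force: [0.1, 0.6, -0.4]
grip_width: 0.996
finger_force: 0.0
```

Run:
```python
from h import *
st()
p=np.radians(40);g=tab(0)+.011*Rt(p)[:,2]-.002*X
print("g",rel(g,Rt(p)))
p,d=grab_frame("scene"); cv2.imwrite("pics/s1.png",cv2.resize(p[150:330,150:390,::-1],(800,600)))
```

```text
{'t': 1.683, 'q': [0.308, 0.117, -1.296, -0.608, -0.349, 0.318], 'tool_pos': [0.458, 0.114, 0.141], 'orientation': [0.177, 2.31, -0.101], 'contact_force': [0.065, 0.555, -0.351], 'finger_force': 0.0, 'grip_width': 0.996}
g ([4.1, -3.79, 6.68], [-0.026, -0.046, 0.0])
```

View pics/s1.png

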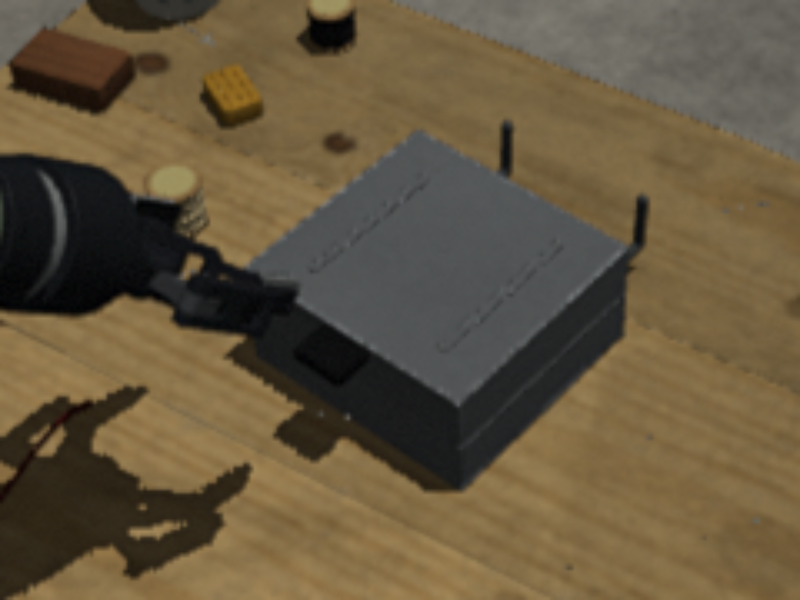

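The view shows the open gripper at (250,300) in the crop, just short of the tab at (330,350). Joint 3 is at its fold limit, so I will approach steeper.

```bash
cat >> h.py <<'E'
def G(th,p): 
    a=th; out=-np.cos(a)*X+np.sin(a)*Z
    return tab(th)+.012*Rt(p)[:,2]+.003*out
E
python3 - <<'E'
from h import *
p=np.radians(58);print(rel(G(0,p)-.06*Rt(p)[:,2],Rt(p)))
E
```

```text
([2.95, -3.91, 0.93], [-0.026, 0.268, -0.004])
```

{"op": "servo_tool", "data": {"targets": [[[2.9,-3.9,0.9],[-0.026,0.268,0],0],[[2.9,-3.9,0.9],[-0.026,0.268,0],0],[[2.9,-3.9,0.9],[-0.026,0.268,0],0],[[2.9,-3.9,0.9],[-0.026,0.268,0],0],[[2.9,-3.9,0.9],[-0.026,0.268,0],0],[[2.9,-3.9,0.9],[-0.026,0.268,0],0]]}}

```text
t: 2.23
tool_pos: [0.439, 0.0768, 0.1166]
orientation: [0.188, 2.571, -0.048]
contact_force: [0.1, 0.9, -0.0]
grip_width: 1.001
finger_force: 0.0
```

Run:
```python
from h import *
st()
p=np.radians(58);print(rel(G(0,p)-.06*Rt(p)[:,2],Rt(p)),rel(G(0,p),Rt(p)))
```

```text
{'t': 2.233, 'q': [0.09, 0.02, -1.167, -0.169, -0.121, 0.201], 'tool_pos': [0.439, 0.077, 0.117], 'orientation': [0.188, 2.571, -0.048], 'contact_force': [0.094, 0.897, -0.006], 'finger_force': 0.0, 'grip_width': 1.001}
([0.17, -0.02, 0.23], [0.002, 0.006, -0.005]) ([0.2, -0.04, 6.23], [0.002, 0.006, -0.005])
```

{"op": "servo_tool", "data": {"targets": [[[0,0,2],[0,0,0],0],[[0,0,4],[0,0,0],0],[[0,0,5],[0,0,0],0],[[0,0,6],[0,0,0],0],[[0,0,6],[0,0,0],0],[[0,0,6],[0,0,0],0]]}}

```text
t: 2.73
tool_pos: [0.4695, 0.0727, 0.0643]
orientation: [0.186, 2.576, -0.049]
contact_force: [0.1, -0.1, -0.2]
grip_width: 1.0
finger_force: 0.0
```

Run:
```python
from h import *
st()
p=np.radians(58);print(rel(G(0,p),Rt(p)))
p,d=grab_frame("scene"); cv2.imwrite("pics/s2.png",cv2.resize(p[180:300,180:340,::-1],(800,600)))
```

```text
{'t': 2.733, 'q': [0.068, 0.232, -1.17, -0.382, -0.109, 0.182], 'tool_pos': [0.469, 0.073, 0.064], 'orientation': [0.186, 2.576, -0.049], 'contact_force': [0.111, -0.051, -0.206], 'finger_force': 0.0, 'grip_width': 1.0}
([0.0, -0.05, 0.18], [0.002, 0.001, -0.004])
```

View pics/s2.png

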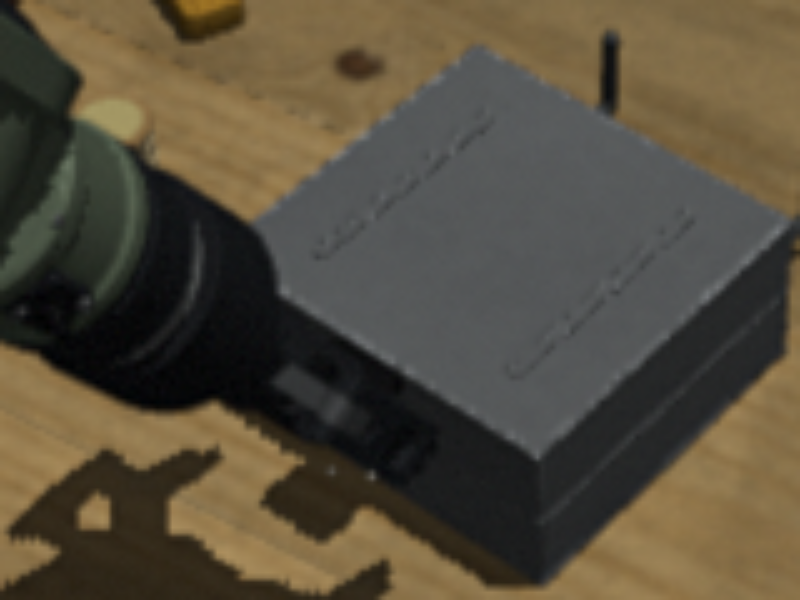

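The gripper straddles the tab near (360,390) without touching it. Closing.

{"op": "servo_tool", "data": {"targets": [[[0,0,0.2],[0,0,0],0.4],[[0,0,0.2],[0,0,0],0.7],[[0,0,0.2],[0,0,0],1],[[0,0,0.2],[0,0,0],1],[[0,0,0.2],[0,0,0],1],[[0,0,0.2],[0,0,0],1],[[0,0,0.2],[0,0,0],1],[[0,0,0.2],[0,0,0],1],[[0,0,0.2],[0,0,0],1],[[0,0,0.2],[0,0,0],1],[[0,0,0.2],[0,0,0],1],[[0,0,0.2],[0,0,0],1]], "squeeze": 30}}

```text
t: 3.78
tool_pos: [0.4723, 0.072, 0.0643]
orientation: [0.188, 2.572, -0.049]
contact_force: [-4.7, 0.8, 6.0]
grip_width: 0.414
finger_force: 31.2
```

```bash
cat > plan.py <<'E'
from h import *
import sys
th0,th1,n=float(sys.argv[1]),float(sys.argv[2]),int(sys.argv[3])
P=lambda th: np.radians(min(90,58+th*32/1.0))
s=sensors.sense(); st()
# shifts from the nominal pose at th0 (measured offset kept), in measured tool axes
R0=R.from_rotvec(s['orientation']).as_matrix()
for th in np.linspace(th0,th1,n+1)[1:]:
    d=R0.T@(G(th,P(th))-G(th0,P(th0)))*100
    print([d.round(1).tolist(),[0,round(P(th)-P(th0),3),0],1],end=", ")
E
python3 plan.py 0 0.6 12
```

```text
{'t': 3.783, 'q': [0.066, 0.237, -1.168, -0.388, -0.109, 0.181], 'tool_pos': [0.472, 0.072, 0.064], 'orientation': [0.188, 2.572, -0.049], 'contact_force': [-4.672, 0.801, 6.016], 'finger_force': 31.175, 'grip_width': 0.414}
[[-0.6, 0.0, -0.6], [0, np.float64(0.028), 0], 1], [[-1.2, 0.0, -1.3], [0, np.float64(0.056), 0], 1], [[-1.9, 0.0, -1.8], [0, np.float64(0.084), 0], 1], [[-2.6, 0.0, -2.4], [0, np.float64(0.112), 0], 1], [[-3.3, 0.0, -2.9], [0, np.float64(0.14), 0], 1], [[-4.0, 0.0, -3.4], [0, np.float64(0.168), 0], 1], [[-4.8, 0.0, -3.8], [0, np.float64(0.195), 0], 1], [[-5.5, 0.0, -4.2], [0, np.float64(0.223), 0], 1], [[-6.3, 0.0, -4.6], [0, np.float64(0.251), 0], 1], [[-7.2, 0.0, -4.9], [0, np.float64(0.279), 0], 1], [[-8.0, 0.0, -5.2], [0, np.float64(0.307), 0], 1], [[-8.8, 0.0, -5.4], [0, np.float64(0.335), 0], 1],
```

{"op": "servo_tool", "data": {"targets": [[[-0.6,0,-0.6],[0,0.028,0],1],[[-1.2,0,-1.3],[0,0.056,0],1],[[-1.9,0,-1.8],[0,0.084,0],1],[[-2.6,0,-2.4],[0,0.112,0],1],[[-3.3,0,-2.9],[0,0.14,0],1],[[-4.0,0,-3.4],[0,0.168,0],1],[[-4.8,0,-3.8],[0,0.195,0],1],[[-5.5,0,-4.2],[0,0.223,0],1],[[-6.3,0,-4.6],[0,0.251,0],1],[[-7.2,0,-4.9],[0,0.279,0],1],[[-8.0,0,-5.2],[0,0.307,0],1],[[-8.8,0,-5.4],[0,0.335,0],1]]}}

```text
t: 4.78
tool_pos: [0.5175, 0.0656, 0.1564]
orientation: [0.211, 2.909, -0.016]
contact_force: [4.2, 1.4, -7.4]
grip_width: 0.408
finger_force: 33.3
```

```bash
python3 plan.py 0.6 1.2 12; python3 -c "
from h import *
print(G(.6,np.radians(77)))"
```

```text
{'t': 4.783, 'q': [0.0, 0.193, -0.616, 0.538, -0.027, 0.142], 'tool_pos': [0.517, 0.066, 0.156], 'orientation': [0.211, 2.909, -0.016], 'contact_force': [4.235, 1.379, -7.426], 'finger_force': 33.33, 'grip_width': 0.408}
[[-0.7, 0.0, -0.5], [0, np.float64(0.028), 0], 1], [[-1.5, 0.0, -0.9], [0, np.float64(0.056), 0], 1], [[-2.3, 0.0, -1.3], [0, np.float64(0.084), 0], 1], [[-3.1, 0.0, -1.6], [0, np.float64(0.112), 0], 1], [[-3.9, 0.0, -1.9], [0, np.float64(0.14), 0], 1], [[-4.7, 0.0, -2.2], [0, np.float64(0.168), 0], 1], [[-5.6, 0.0, -2.4], [0, np.float64(0.195), 0], 1], [[-6.4, 0.0, -2.6], [0, np.float64(0.223), 0], 1], [[-7.3, 0.0, -2.7], [0, np.float64(0.223), 0], 1], [[-8.2, 0.0, -2.8], [0, np.float64(0.223), 0], 1], [[-9.1, 0.0, -2.8], [0, np.float64(0.223), 0], 1], [[-10.0, 0.1, -2.8], [0, np.float64(0.223), 0], 1], [0.51570581 0.06564632 0.15548417]
```

{"op": "servo_tool", "data": {"targets": [[[-0.7,0,-0.5],[0,0.028,0],1],[[-1.5,0,-0.9],[0,0.056,0],1],[[-2.3,0,-1.3],[0,0.084,0],1],[[-3.1,0,-1.6],[0,0.112,0],1],[[-3.9,0,-1.9],[0,0.14,0],1],[[-4.7,0,-2.2],[0,0.168,0],1],[[-5.6,0,-2.4],[0,0.195,0],1],[[-6.4,0,-2.6],[0,0.223,0],1],[[-7.3,0,-2.7],[0,0.223,0],1],[[-8.2,0,-2.8],[0,0.223,0],1],[[-9.1,0,-2.8],[0,0.223,0],1],[[-10.0,0,-2.8],[0,0.223,0],1]]}}

```text
t: 5.78
tool_pos: [0.6068, 0.0531, 0.2056]
orientation: [0.226, 3.132, 0.01]
contact_force: [0.4, 3.7, -2.6]
grip_width: 0.408
finger_force: 33.2
```

```bash
python3 plan.py 1.2 1.8 12; python3 -c "
from h import *
print(G(1.2,np.radians(90)))"
```

```text
{'t': 5.783, 'q': [-0.037, 0.45, -0.073, 1.046, 0.006, 0.107], 'tool_pos': [0.607, 0.053, 0.206], 'orientation': [0.226, 3.132, 0.01], 'contact_force': [0.433, 3.693, -2.578], 'finger_force': 33.162, 'grip_width': 0.408}
[[-0.9, 0.0, -0.1], [0, np.float64(0.0), 0], 1], [[-1.8, 0.0, -0.2], [0, np.float64(0.0), 0], 1], [[-2.7, 0.0, -0.3], [0, np.float64(0.0), 0], 1], [[-3.6, 0.0, -0.3], [0, np.float64(0.0), 0], 1], [[-4.5, 0.0, -0.3], [0, np.float64(0.0), 0], 1], [[-5.4, 0.0, -0.2], [0, np.float64(0.0), 0], 1], [[-6.3, 0.0, -0.1], [0, np.float64(0.0), 0], 1], [[-7.2, 0.0, 0.1], [0, np.float64(0.0), 0], 1], [[-8.0, 0.0, 0.3], [0, np.float64(0.0), 0], 1], [[-8.9, 0.0, 0.6], [0, np.float64(0.0), 0], 1], [[-9.7, 0.0, 0.9], [0, np.float64(0.0), 0], 1], [[-10.6, 0.0, 1.2], [0, np.float64(0.0), 0], 1], [0.60616515 0.05277205 0.20492709]
```

{"op": "servo_tool", "data": {"targets": [[[-0.9,0,-0.1],[0,0,0],1],[[-1.8,0,-0.2],[0,0,0],1],[[-2.7,0,-0.3],[0,0,0],1],[[-3.6,0,-0.3],[0,0,0],1],[[-4.5,0,-0.3],[0,0,0],1],[[-5.4,0,-0.2],[0,0,0],1],[[-6.3,0,-0.1],[0,0,0],1],[[-7.2,0,0.1],[0,0,0],1],[[-8.0,0,0.3],[0,0,0],1],[[-8.9,0,0.6],[0,0,0],1],[[-9.7,0,0.9],[0,0,0],1],[[-10.6,0,1.2],[0,0,0],1]]}}

```text
t: 6.78
tool_pos: [0.7135, 0.038, 0.1952]
orientation: [0.225, 3.127, 0.01]
contact_force: [0.8, 5.5, 1.2]
grip_width: 0.408
finger_force: 32.2
```

{"op": "servo_tool", "data": {"targets": [[[0,0,0],[0,0,0],0.7],[[0,0,0],[0,0,0],0.4],[[0,0,0],[0,0,0],0.2],[[0,0,0],[0,0,0],0],[[0,0,0],[0,0,0],0],[[0,0,0],[0,0,0],0],[[0,0,-3],[0,0,0],0],[[0,0,-6],[0,0,0],0],[[0,0,-8],[0,0,0],0],[[0,0,-8],[0,0,0],0]]}}

```text
t: 7.62
tool_pos: [0.7142, 0.0361, 0.2806]
orientation: [0.226, 3.12, 0.006]
contact_force: [0.6, -0.5, 0.9]
grip_width: 0.997
finger_force: 0.0
```

{"op": "servo_tool", "data": {"targets": [[[4,0,-2],[0,0,0],0],[[8,0,-2],[0,0,0],0],[[12,0,-2],[0,0,0],0],[[16,0,-2],[0,0,0],0],[[20,0,-2],[0,0,0],0],[[24,0,-2],[0,0,0],0],[[28,0,-2],[0,0,0],0],[[32,0,-2],[0,0,0],0],[[32,0,-2],[0,0,0],0],[[32,0,-2],[0,0,0],0]]}}

```text
t: 8.45
tool_pos: [0.3933, 0.0826, 0.2932]
orientation: [0.225, 3.129, 0.006]
contact_force: [0.8, -1.0, 0.5]
grip_width: 1.001
finger_force: 0.0
```

```bash
python3 - <<'E'
from h import *
st()
for n in("top","scene"):
    p,W,d=cloud(n); cv2.imwrite(f"pics/{n}3.png",p[:,:,::-1])
    q=W-C; a=q@X;b=q@Y;z=W[...,2]
    m=(d>0)&(abs(a)<.06)&(abs(b)<.06)&(z>.055)&(z<.085)
    if m.sum(): 
        t=W[m]; r=cv2.minEnclosingCircle((t[:,:2]*1000).astype(np.float32)); print(n,m.sum(),r,np.median(t[:,2]),t[:,:2].mean(0))
    m=(d>0)&(a>.1)&(a<.22)&(abs(b)<.1)&(z>.05); print("cover z max",np.percentile(z[m],[50,98]) if m.any() else 0)
E
python3 - <<'E'
import cv2
a=cv2.imread('pics/top3.png')[170:320,210:370];b=cv2.imread('pics/scene3.png')[150:300,200:360]
cv2.imwrite('pics/c3.png',cv2.resize(cv2.hconcat([a,b]),(800,375)))
E
```

```text
{'t': 8.45, 'q': [0.02, 0.003, -0.426, 1.137, 0.003, 0.164], 'tool_pos': [0.393, 0.083, 0.293], 'orientation': [0.225, 3.129, 0.006], 'contact_force': [0.81, -1.038, 0.482], 'finger_force': 0.0, 'grip_width': 1.001}
top 375 ((562.4674682617188, 59.32981872558594), 23.503332138061523) 0.06570740607336789 [0.56172408 0.05902753]
cover z max [0.12755729 0.20290735]
scene 369 ((560.8788452148438, 57.56837844848633), 25.298219680786133) 0.06474426771962005 [0.55748323 0.05752647]
cover z max [0.12376642 0.19624998]
```

View pics/c3.png

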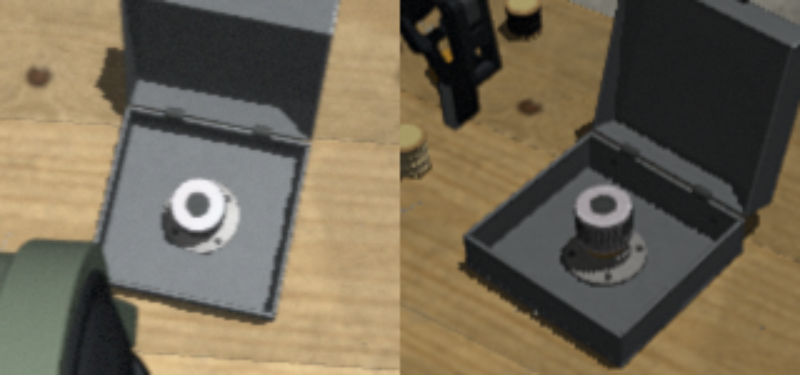

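The cover is open, and the collar shows at (198,205) in the left crop half and (603,203) in the right. Now I move over it.

Run:
```python
from h import *
Q=np.array([.5613,.0588,0]); p=np.pi/2
print(rel(Q+.14*Z,Rt(p)))
```

```text
([-16.58, -0.01, 15.45], [0.004, 0.006, -0.003])
```

{"op": "servo_tool", "data": {"targets": [[[-4,0,3],[0,0,0],0],[[-8,0,6],[0,0,0],0],[[-12,0,9],[0,0,0],0],[[-15,0,12],[0,0.005,0],0],[[-16.6,0,15],[0,0.005,0],0],[[-16.6,0,15.5],[0,0.005,0],0],[[-16.6,0,15.5],[0,0.005,0],0],[[-16.6,0,15.5],[0,0.005,0],0]]}}

```text
t: 9.22
tool_pos: [0.5602, 0.0586, 0.1368]
orientation: [-0.228, -3.129, -0.006]
contact_force: [-0.2, -0.7, 0.5]
grip_width: 1.002
finger_force: 0.0
```

Run:
```python
from h import *
st()
Q=np.array([.5613,.0588,0]); p=np.pi/2
print(rel(Q+.035*Z,Rt(p)))
```

```text
{'t': 9.217, 'q': [-0.029, 0.432, -0.29, 0.852, 0.004, 0.116], 'tool_pos': [0.56, 0.059, 0.137], 'orientation': [-0.228, -3.129, -0.006], 'contact_force': [-0.18, -0.704, 0.493], 'finger_force': 0.0, 'grip_width': 1.002}
([-0.15, -0.0, 10.18], [0.004, -0.005, -0.004])
```

{"op": "servo_tool", "data": {"targets": [[[-0.1,0,3],[0,0,0],0],[[-0.1,0,6],[0,0,0],0],[[-0.1,0,8],[0,0,0],0],[[-0.1,0,9.5],[0,0,0],0],[[-0.1,0,10.2],[0,0,0],0],[[-0.1,0,10.2],[0,0,0],0],[[-0.1,0,10.2],[0,0,0],0],[[-0.1,0,10.2],[0,0,0],0]]}}

```text
t: 9.88
tool_pos: [0.5627, 0.0594, 0.0388]
orientation: [0.226, 3.131, 0.007]
contact_force: [-0.7, 0.6, 0.1]
grip_width: 1.0
finger_force: 0.0
```

{"op": "servo_tool", "data": {"targets": [[[0,0,0],[0,0,0],0.3],[[0,0,0],[0,0,0],0.5],[[0,0,0],[0,0,0],0.7],[[0,0,0],[0,0,0],1],[[0,0,0],[0,0,0],1],[[0,0,0],[0,0,0],1],[[0,0,0],[0,0,0],1],[[0,0,0],[0,0,0],1],[[0,0,0],[0,0,0],1]], "squeeze": 50}}

```text
t: 10.63
tool_pos: [0.5618, 0.0593, 0.0379]
orientation: [0.226, 3.133, 0.007]
contact_force: [-1.2, -0.6, 5.4]
grip_width: 0.519
finger_force: 50.0
```

Run:
```python
from h import *
st()
```

```text
{'t': 10.633, 'q': [-0.028, 0.551, -0.391, 0.627, 0.004, 0.117], 'tool_pos': [0.562, 0.059, 0.038], 'orientation': [0.226, 3.133, 0.007], 'contact_force': [-1.233, -0.592, 5.439], 'finger_force': 50.03, 'grip_width': 0.519}
```

{"op": "servo_tool", "data": {"targets": [[[0,0,0.2],[0,0,0.05],1],[[0,0,0.2],[0,0,0.1],1],[[0,0,0.2],[0,0,0.15],1],[[0,0,0.2],[0,0,0.2],1],[[0,0,0.2],[0,0,0.25],1],[[0,0,0.2],[0,0,0.3],1],[[0,0,0.2],[0,0,0.35],1],[[0,0,0.2],[0,0,0.4],1]]}}

```text
t: 11.3
tool_pos: [0.564, 0.0589, 0.0376]
orientation: [0.847, 3.021, 0.007]
contact_force: [-1.3, -1.0, 12.8]
grip_width: 0.524
finger_force: 50.5
```

Run:
```python
from h import *
st(); print(sensors.sense()['wrist_torque'])
```

```text
{'t': 11.3, 'q': [-0.028, 0.552, -0.391, 0.623, 0.003, 0.519], 'tool_pos': [0.564, 0.059, 0.038], 'orientation': [0.847, 3.021, 0.007], 'contact_force': [-1.253, -0.996, 12.846], 'finger_force': 50.472, 'grip_width': 0.524}
[-0.31868887  0.1977637   0.08718856]
```

{"op": "servo_tool", "data": {"targets": [[[0,0,0],[0,0,0.05],1],[[0,0,0],[0,0,0.1],1],[[0,0,0],[0,0,0.15],1],[[0,0,0],[0,0,0.2],1],[[0,0,0],[0,0,0.25],1],[[0,0,0],[0,0,0.3],1],[[0,0,0],[0,0,0.35],1],[[0,0,0],[0,0,0.4],1]]}}

```text
t: 11.97
tool_pos: [0.5611, 0.0594, 0.0349]
orientation: [-1.431, -2.794, -0.006]
contact_force: [-0.3, 1.2, -1.7]
grip_width: 0.527
finger_force: 51.2
```

Run:
```python
from h import *
st(); print(sensors.sense()['wrist_torque'])
```

```text
{'t': 11.967, 'q': [-0.028, 0.555, -0.394, 0.622, 0.004, 0.919], 'tool_pos': [0.561, 0.059, 0.035], 'orientation': [-1.431, -2.794, -0.006], 'contact_force': [-0.318, 1.189, -1.671], 'finger_force': 51.24, 'grip_width': 0.527}
[ 0.13965588 -0.06899193  0.11015113]
```

It dropped: z fell 3 mm and the down force vanished. Lowering.

{"op": "servo_tool", "data": {"targets": [[[0,0,0.1],[0,0,0],1],[[0,0,0.2],[0,0,0],1],[[0,0,0.3],[0,0,0],1],[[0,0,0.4],[0,0,0],1],[[0,0,0.4],[0,0,0],1],[[0,0,0.4],[0,0,0],1]], "squeeze": 70}}

```text
t: 12.47
tool_pos: [0.5612, 0.0594, 0.0311]
orientation: [-1.427, -2.796, -0.006]
contact_force: [-1.7, -0.4, 3.1]
grip_width: 0.517
finger_force: 72.3
```

Run:
```python
from h import *
st(); print(sensors.sense()['wrist_torque'])
```

```text
{'t': 12.467, 'q': [-0.028, 0.561, -0.397, 0.614, 0.004, 0.916], 'tool_pos': [0.561, 0.059, 0.031], 'orientation': [-1.427, -2.796, -0.006], 'contact_force': [-1.699, -0.379, 3.086], 'finger_force': 72.339, 'grip_width': 0.517}
[ 3.60778911e-05  3.28427635e-01 -2.67263047e-02]
```

{"op": "servo_tool", "data": {"targets": [[[0,0,0.1],[0,0,0],1],[[0,0,0.2],[0,0,0],1],[[0,0,0.3],[0,0,0],1],[[0,0,0.4],[0,0,0],1],[[0,0,0.5],[0,0,0],1],[[0,0,0.6],[0,0,0],1],[[0,0,0.6],[0,0,0],1],[[0,0,0.6],[0,0,0],1],[[0,0,0.6],[0,0,0],1]]}}

```text
t: 13.22
tool_pos: [0.5612, 0.0594, 0.0267]
orientation: [-1.428, -2.797, -0.006]
contact_force: [-8.3, 0.1, 18.3]
grip_width: 0.516
finger_force: 73.9
```

Run:
```python
from h import *
st(); print(sensors.sense()['wrist_torque'])
```

```text
{'t': 13.217, 'q': [-0.028, 0.567, -0.401, 0.603, 0.004, 0.917], 'tool_pos': [0.561, 0.059, 0.027], 'orientation': [-1.428, -2.797, -0.006], 'contact_force': [-8.337, 0.11, 18.285], 'finger_force': 73.917, 'grip_width': 0.516}
[-0.07969382  1.38349292 -0.01388813]
```

{"op": "servo_tool", "data": {"targets": [[[0.06,-0.08,0],[0,0,0],1],[[0.06,-0.08,0],[0,0,0],1],[[0.06,-0.08,0.05],[0,0,0],1],[[0.06,-0.08,0.1],[0,0,0],1],[[0.06,-0.08,0.1],[0,0,0],1],[[0.06,-0.08,0.1],[0,0,0],1]]}}

```text
t: 13.72
tool_pos: [0.5612, 0.0594, 0.0267]
orientation: [1.429, 2.798, 0.007]
contact_force: [-7.3, 0.3, 24.8]
grip_width: 0.518
finger_force: 74.6
```

Run:
```python
from h import *
st(); print(sensors.sense()['wrist_torque'])
for n in("top","scene"):
    p,W,d=cloud(n); cv2.imwrite(f"pics/{n}4.png",p[:,:,::-1])
    a=(W-C)@X;b=(W-C)@Y;z=W[...,2]
    m=(d>0)&(np.hypot(a,b)<.018)&(z>.035)&(z<.075); print(n,m.sum(),np.percentile(z[m],[10,30,50,70]) if m.any() else 0)
a=cv2.imread('pics/top4.png')[170:320,210:370];b=cv2.imread('pics/scene4.png')[150:300,200:360]
cv2.imwrite('pics/c4.png',cv2.resize(cv2.hconcat([a,b]),(800,375)))
```

```text
{'t': 13.717, 'q': [-0.028, 0.565, -0.403, 0.6, 0.004, 0.917], 'tool_pos': [0.561, 0.059, 0.027], 'orientation': [1.429, 2.798, 0.007], 'contact_force': [-7.33, 0.321, 24.808], 'finger_force': 74.579, 'grip_width': 0.518}
[-0.06309693  1.46339869 -0.02770773]
top 0 0
scene 20 [0.05224037 0.05303799 0.05364359 0.0543519 ]
```

View pics/c4.png

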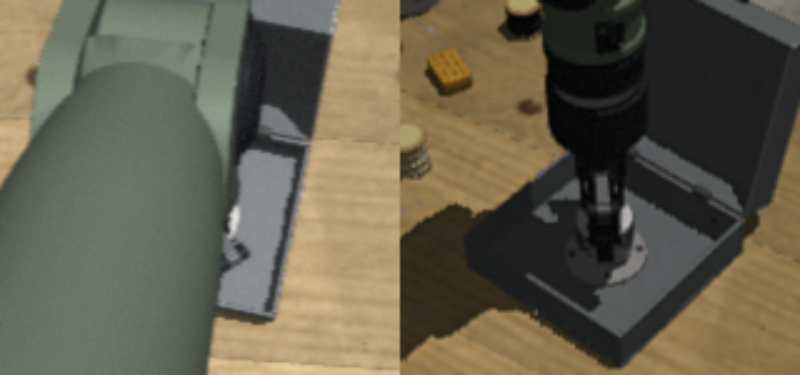

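The cover is open, and the collar is held by the fingers at (605,240). Its top is at about 54 mm, and extra push gives no more travel, so it is home.

```bash
python3 -c "
from h import *
from station import manip
st(); print(manip.hand_in())"
```

```text
{'t': 13.817, 'q': [-0.028, 0.566, -0.403, 0.6, 0.004, 0.917], 'tool_pos': [0.561, 0.059, 0.027], 'orientation': [1.429, 2.798, 0.007], 'contact_force': [-8.219, 0.047, 24.396], 'finger_force': 74.579, 'grip_width': 0.521}
the job is handed in; nothing more can be done
None
```

I handed the job in at 13.8 s, with no verdict returned: the cover is open on its stop, and the collar is keyed, pushed home and still gripped (about 75 N grip, 24 N push down).

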